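# Knock a shade hub out of its die

## Robot

A 6-joint arm with a two-finger parallel gripper is mounted at the origin on the work surface. World frame = base frame: x ahead of the robot, y to its left, z up, the work surface at z = 0. Lengths are in m, angles in rad, forces in N, time in s.
With the tool pointing down it reaches from about 0.4 to 0.925 m from the base axis. Payload 3.4 kg.
Tool frame: the origin (TCP) lies at the very end of the fingers, on their centre line; the grasp point (between the pads) lies 19 mm behind it; x points along the fingers, y is the direction in which the jaws open and shut, and the axes are right-handed (so a half turn about x gives the same grasp; the last joint's range is limited). The gripper opens to 85 mm and grips with 20 to 120 N. Pads are 22 mm wide; open, the fingers measure 114 mm over their backs; the gripper's body (76 mm by 85 mm) begins 54 mm behind the grasp point. The pads swing forward as they close: fully open they stand 13 mm farther back than shut.
Start: joints at [-1.413, 0.307, 1.506, -0, 1.328, -0.073], TCP at [0.132, -0.56, 0.231] pointing down, gripper open.
Joint ranges: [-3.12, 3.12], [-1.05, 2.28], [0.14, 2.33], [-1.42, 4.57], [0.1, 2.73], [-2.68, 2.68]. Speed limits (rad/s): [2.57, 2.57, 3.14, 3.14, 3.14, 3.14].

## Interface

Orientations are given as a rotation vector (axis times angle).
In Python, from plant import * gives the robot as it stands. The module is installed in compiled form; this text tells all that it offers.
- The arm moves only by the shell command python3 -m creep 'ROWS' [FORCE]. ROWS is JSON, a list of rows, each an object of numbers: "x", "y", "z": the shift along the world's x, y, z in mm; "twist": the turn about the world's z in rad; "jaw": the opening, from 0 (shut) to 1 (fully open). A call has 1 to 20 rows; each row shifts and turns the pose as measured when the row begins; what a row does not reach is not made up. A row lasts 1/10 s, in which the tool goes at most 50 mm and 8.59 degrees, less where a joint would pass 70% of its speed; a pose out of reach is approached as far as the arm can. A call with a gripper value outside its range is refused whole. The fingers move at their own pace and stop on an object; FORCE is the grip in N (left out, the last holds). Time passes only in rows, so rows that do not move let the fingers close. It gives the time, the measured TCP pose, the force and the opening at its end, in the units of the state.
- get_state(): the state, without advancing time (a new reading comes with each control period).
- get_image(name): name is "scene" or "top" or "wrist"; returns the picture (400x640x3 uint8, blue, green, red); there is no depth.
- camera_params(name): a dict with "vertical_fov" (degrees; the focal length in pixels is half the picture's height over the tangent of half this angle, whatever the lens; pixels are square), "cx", "cy" (the principal point, pixels), "xyz" and "rotation" of the camera in the world; the wrist camera has in their place "mount" (4x4, takes a point from camera to tool coordinates, whose origin is the TCP and whose axes are the tool frame's). Camera axes: x right, y up, looking along -z (the intrinsics and any distortion apply to the point x, -y, -z); pixel columns grow to the right and rows downward; lengths in m; the calibration is good to about 2 mm. A picture is of the moment at which its call begins: read the wrist's pose just before it. camera_params takes no time and is no camera call.
- hand_in(): hands the job in, once; it reports no verdict.
The state is a dict: "clock": time; "joint_positions": joint angles; "joint_vel": joint speeds; "joint_torque": joint torques, N m; "position": TCP position; "tool_rot": TCP orientation; "force": force on the tool from outside, world axes, zero at the start; "moment": the same for the moment, N m; "grip_width": finger opening in m.
Only numpy, scipy, OpenCV 4.12 (cv2) and the standard library are available. Lean on these libraries where they do the work, as an engineer would, in place of code of your own. Each camera call takes 0.05 s, during which the arm holds its last target.

## Task

The larger of the two brass shade hubs sits flush in its press die: push that die's knock-out lever all the way down so that the pin lifts the hub out of its well and stays up, then grip the raised hub, lift it clear and set it down gently, upright, in the empty tray. Leave the other die with its smaller hub, the other tray with its hubs, the bottle and the screwdriver as they are.

Things in the scene. Friction and masses are not known exactly. Their poses are not given: they have to be found in the camera images.
- die_large: the large-well press die, fixed: a grey steel block 84 x 84 mm, top 60 mm above the table, with one round well 41 mm across and 24 mm deep in its top (the other die, same outside, has a 29 mm one). Origin: centre of the underside, x, y on the well's axis; -x is the side with the knock-out lever; z up. The well's floor (36 mm above the table) has a hole under the hub through which a 14 mm flat-topped pin, driven by the lever, rises.
- die_small: the small-well press die, fixed: a grey steel block 84 x 84 mm, top 60 mm above the table, with one round well 29 mm across and 24 mm deep in its top (the other die, same outside, has a 41 mm one). Origin: centre of the underside, x, y on the well's axis; -x is the side with the knock-out lever; z up. The well's floor (36 mm above the table) has a hole under the hub through which a 14 mm flat-topped pin, driven by the lever, rises.
- lever_large (a joint): angle of the knock-out lever of the large-well die, rad: 0 pad up, 0.38 pad fully down (end stop). Pressing takes about 5 to 7 N at the pad; the lever is stiff and stays where it is left, so pressing on a raised hub with more than about 5 N sinks it again. The first 0.08 rad or so is free play; beyond it the pin lifts the hub, about 16 mm at full travel.
- lever_small (a joint): angle of the knock-out lever of the small-well die, rad: 0 pad up, 0.38 pad fully down (end stop). Pressing takes about 5 to 7 N at the pad; the lever is stiff and stays where it is left, so pressing on a raised hub with more than about 5 N sinks it again. The first 0.08 rad or so is free play; beyond it the pin lifts the hub, about 16 mm at full travel.
- pad_large (a point): centre of the top face of the black rubber pad (32 x 30 mm) at the outer end of the knock-out lever of the large-well die; 127 mm from the well's axis towards the die's -x and about 52 mm above the table at lever 0, moving down on a 79 mm arc (pivot 52 mm from the well's axis, 26 mm above the table) to about 22 mm at full travel.
- pad_small (a point): centre of the top face of the black rubber pad (32 x 30 mm) at the outer end of the knock-out lever of the small-well die; 127 mm from the well's axis towards the die's -x and about 52 mm above the table at lever 0, moving down on a 79 mm arc (pivot 52 mm from the well's axis, 26 mm above the table) to about 22 mm at full travel.
- hub_large: the larger hub, to be moved; at the start it stands on the well's floor, top flush with the die: a plain turned brass disc-shaped lamp-shade hub, 38 mm diameter, 24 mm tall, bevelled foot edge, dark bore drawn on top (solid). Origin: centre of its underside, z is its axis, up. About 110 g.
- hub_small: the smaller hub, flush in the other die, to be left: a plain turned brass disc-shaped lamp-shade hub, 26 mm diameter, 24 mm tall, bevelled foot edge, dark bore drawn on top (solid). Origin: centre of its underside, z is its axis, up.
- tray_empty: the empty tray, fixed: square plywood tray, 104 x 104 mm outside, 12 mm high, walls 4 mm, inner floor 4 mm above the table. Origin: centre of the underside, axes along the sides, z up.
- tray_used: the other tray, same as the empty one, holding two small hubs.
- spare_a: small hub standing in the used tray, to be left: a plain turned brass disc-shaped lamp-shade hub, 26 mm diameter, 24 mm tall, bevelled foot edge, dark bore drawn on top (solid). Origin: centre of its underside, z is its axis, up.
- spare_b: second small hub standing in the used tray, to be left: a plain turned brass disc-shaped lamp-shade hub, 26 mm diameter, 24 mm tall, bevelled foot edge, dark bore drawn on top (solid). Origin: centre of its underside, z is its axis, up.
- bottle: closed brown bottle with a red cap, 60 mm diameter, 150 mm tall, standing, to be left. Origin: centre of its underside.
- driver: screwdriver with a blue handle, 180 mm long, lying, to be left.
There are look-alikes about, which are no part of the job. What is shaped like the tray_empty but blue or red is not meant.

How it is judged:
On the way, in this order (a step that is already met when the one before it is completed fails the run):
1. the lever is down (beyond 0.3 rad) and the pin holds the larger hub raised at least 10 mm in its well (value of joint lever_large above 0.3 rad and z of hub_large in the frame of die_large between 0.046 and 0.057 m and horizontal distance between hub_large and die_large below 0.006 m), for 0.2 s.
2. the fingers have lifted the larger hub clear of its die (z of hub_large in the frame of die_large above 0.068 m and contact force between the fingers and hub_large above 0.5 N), for 0.1 s.
At the end, for the whole second after the job is handed in: The larger hub stands upright (within 0.1 rad, right way up), at rest and released, on the floor of the empty tray inside its walls; its die's lever is still down (beyond 0.25 rad); the other die's lever is up (below 0.1 rad) and its smaller hub is still in its well (within 6 mm of its start) (x of hub_large in the frame of tray_empty between -0.034 and 0.034 m and y of hub_large in the frame of tray_empty between -0.034 and 0.034 m and z of hub_large in the frame of tray_empty between 0.002 and 0.0065 m and angle between hub_large's own z axis and vertical below 0.1 rad and linear speed of hub_large below 0.02 m/s and contact force between the fingers and hub_large below 0.05 N and value of joint lever_large above 0.25 rad and value of joint lever_small below 0.1 rad and distance of hub_small from where it was at the start of the episode below 0.006 m); the robot touches nothing.
It fails at once if the smaller hub is moved more than 8 mm or the other die's lever pressed beyond 0.15 rad (distance of hub_small from where it was at the start of the episode above 0.008 m or value of joint lever_small above 0.15 rad).
It fails at once if a small hub in the used tray, the bottle or the screwdriver is moved by more than 20 mm (distance of any of spare_a, spare_b, bottle, driver from where it was at the start of the episode above 0.02 m).
It fails at once if the larger hub is let go in the air: more than 16 mm above the floor of the empty tray, or anywhere higher than 30 mm above its raised place in the die (contact force between the fingers and hub_large below 0.01 N and (height (world z) of hub_large above 0.082 m or (height (world z) of hub_large above 0.02 m and horizontal distance between hub_large and tray_empty below 0.07 m))).
It also fails if it takes over 58 s, if anything falls off the work surface, if the arm or the gripper's body presses on something with over 40 N, if the wrist force passes 120 N, or if a joint passes its speed limit or range.

## Working session

There is one attempt and no reset: what is moved stays moved. The work goes in short steps, Python scripts to look and compute and a shell command to move; the robot and the scene stay as the last step left them, time stands still between calls to the robot, and variables do not carry over. Pictures are saved under pics/ and viewed, and the job is handed in when it is done.

```bash
mkdir -p pics; python3 - <<'E'
from plant import *
import cv2
for n in ("scene","top","wrist"):
    s=get_state()
    cv2.imwrite(f"pics/{n}0.png",get_image(n)); print(n,camera_params(n))
s=get_state();print(s)
E
```

```text
scene {'vertical_fov': 53.11188148003591, 'cx': 314.9143342066832, 'cy': 201.54272461109713, 'xyz': array([0.91536998, 0.68667049, 0.6858368 ]), 'rotation': array([0.30403491, 1.1994602 , 2.39344096])}
top {'vertical_fov': 47.352543031529734, 'cx': 316.32927286893135, 'cy': 197.689926170031, 'xyz': array([ 0.30777242, -0.06981105,  1.26900464]), 'rotation': array([ 0.12844443, -0.11240606, -1.54108501])}
wrist {'vertical_fov': 63.77207552218586, 'cx': 317.02358232537875, 'cy': 195.7818287695759, 'mount': array([[-3.60289538e-04,  3.22004553e-01, -9.46738051e-01,
        -1.41748292e-01],
       [ 9.99999673e-01,  8.01748790e-04, -1.07867914e-04,
        -6.00681527e-04],
       [ 7.24312128e-04, -9.46737780e-01, -3.22004737e-01,
        -8.41211969e-02],
       [ 0.00000000e+00,  0.00000000e+00,  0.00000000e+00,
         1.00000000e+00]])}
{'clock': 0.15, 'joint_positions': array([-1.41251095e+00,  3.07385764e-01,  1.50739201e+00,  1.94100451e-05,
        1.32839399e+00, -7.34909811e-02]), 'joint_vel': array([-0.00120518, -0.00232878, -0.00399664,  0.00082076, -0.00026766,
        0.00021505]), 'joint_torque': array([ 1.36132760e-03, -4.57977962e+01, -2.52220702e+01,  9.43760824e-05,
        8.52722966e-03,  2.76977408e-05]), 'position': array([ 0.13198393, -0.55909193,  0.23059442]), 'tool_rot': array([ 2.09922994,  0.24603987, -2.09933162]), 'force': array([ 0.53784732, -0.41049488, -0.24181523]), 'moment': array([-0.06219538,  0.03139696, -0.06141065]), 'grip_width': 0.08552414683746921}
```

View pics/top0.png

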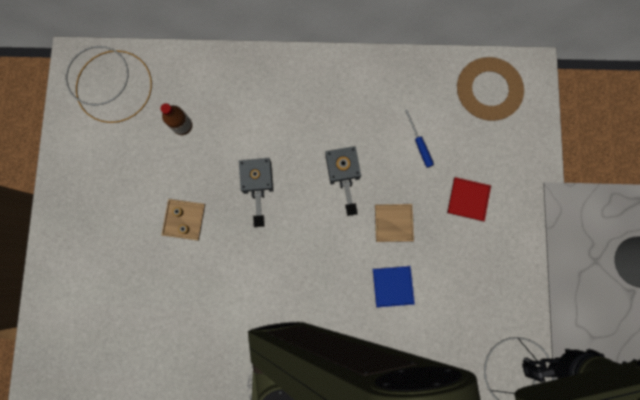

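View pics/scene0.png

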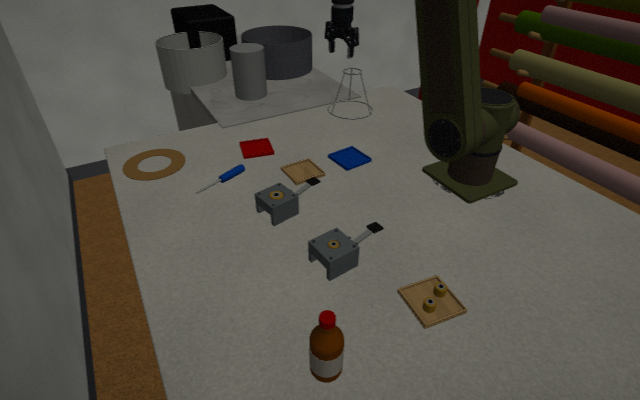

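View pics/wrist0.png

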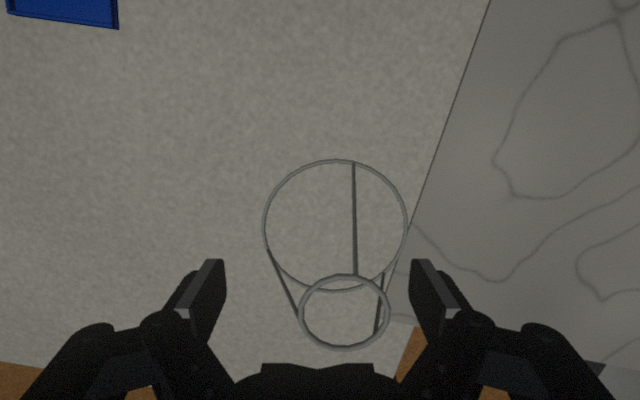

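Dies are at top(256,174) and top(343,163). The tray candidates are the plywood one at (394,223), which is empty; the one at (184,219), which holds hubs; and the red and blue ones, which are excluded. Next I'll enlarge a crop and measure.

```bash
cat > h.py <<'E'
from plant import *
import numpy as np, cv2
from scipy.spatial.transform import Rotation as R
def cam(n,s=None):
    p=camera_params(n); f=200/np.tan(np.radians(p['vertical_fov'])/2)
    if n=='wrist':
        m=p['mount']; Rt=R.from_rotvec(s['tool_rot']).as_matrix()
        return f,p['cx'],p['cy'],s['position']+Rt@m[:3,3],Rt@m[:3,:3]
    return f,p['cx'],p['cy'],np.array(p['xyz']),R.from_rotvec(p['rotation']).as_matrix()
def back(c,u,v,z):
    f,cx,cy,o,M=c; d=M@np.array([(u-cx)/f,-(v-cy)/f,-1.]); return o+d*(z-o[2])/d[2]
def proj(c,P):
    f,cx,cy,o,M=c; q=M.T@(np.array(P)-o); return np.array([cx+f*q[0]/-q[2],cy-f*q[1]/-q[2]])
E
python3 - <<'E'
from h import *
im=cv2.imread('pics/top0.png'); cv2.imwrite('pics/top0c.png',cv2.resize(im[135:265,225:425],None,fx=4,fy=4,interpolation=cv2.INTER_CUBIC))
c=cam('top')
for n,u,v,z in [('hubL',343,163,.06),('hubS',255,174,.06),('padL',351,209.5,.052),('padS',259,221.5,.052),('tray',394,223,.012),('used',184,219,.012),('bottlecap',166,108,.15)]:
    print(n,back(c,u,v,z).round(4))
c=cam('scene')
for n,u,v,z in [('hubL',277,196,.06),('hubS',334,244,.06),('padL',313,181.5,.052),('tray',302.5,171,.012)]:
    print(n,back(c,u,v,z).round(4))
E
```

```text
hubL [ 0.5922 -0.1246  0.06  ]
hubS [0.5558 0.1129 0.06  ]
padL [ 0.4667 -0.1488  0.052 ]
padS [0.4279 0.0972 0.052 ]
tray [ 0.4374 -0.2706  0.012 ]
used [0.4333 0.3113 0.012 ]
bottlecap [0.7043 0.3363 0.15  ]
hubL [ 0.5916 -0.1184  0.06  ]
hubS [0.5545 0.1151 0.06  ]
padL [ 0.4692 -0.1434  0.052 ]
tray [ 0.4418 -0.2634  0.012 ]
```

View pics/top0c.png

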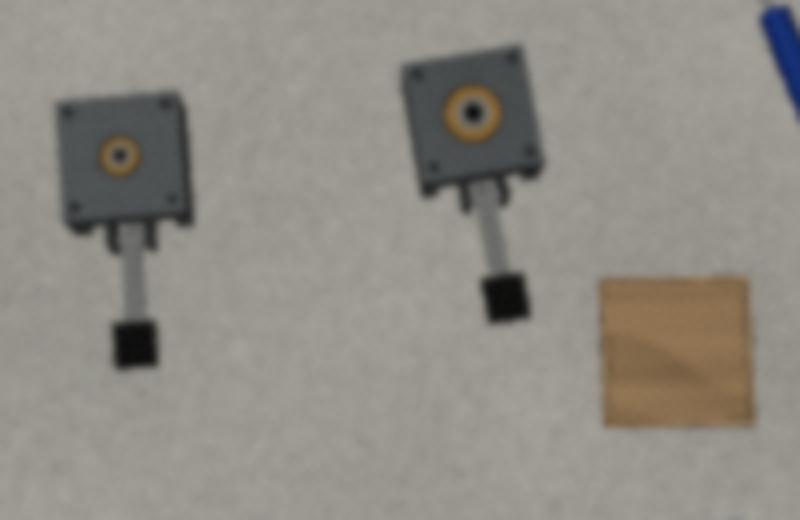

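Larger hub confirmed: right die, top(343,163). Its ring is clearly bigger than the one at (255,174). The empty plywood tray is at (394,223). Next I'll move near the pad, closing the jaws on the way.

```bash
python3 - <<'E'
from h import *
s=get_state(); print(R.from_rotvec(s['tool_rot']).as_matrix().round(3)); c=cam('wrist',s); print(c[3],-c[4][:,2])
E
python3 -m creep '[{"x":28,"y":34,"jaw":0},{"x":28,"y":34,"jaw":0},{"x":28,"y":34,"jaw":0},{"x":28,"y":34,"jaw":0},{"x":28,"y":34,"jaw":0},{"x":28,"y":34,"jaw":0},{"x":28,"y":34,"jaw":0},{"x":28,"y":34,"jaw":0},{"x":28,"y":34,"jaw":0},{"x":28,"y":34,"jaw":0}]' 20
python3 - <<'E'
from h import *
s=get_state(); im=get_image('wrist'); cv2.imwrite('pics/w1.png',im)
print(R.from_rotvec(s['tool_rot']).as_matrix().round(3))
import pickle; pickle.dump(s,open('s1.pkl','wb'))
E
```

```text
[[-0.     0.23  -0.973]
 [ 0.002 -0.973 -0.23 ]
 [-1.    -0.002 -0.   ]]
[ 0.21375048 -0.53940595  0.37235481] [-0.3135879  -0.07259102 -0.94678042]
[[-0.     0.23  -0.973]
 [ 0.002 -0.973 -0.23 ]
 [-1.    -0.002 -0.   ]]schema error: expected keys x, y, z, twist, jaw
```

View pics/w1.png

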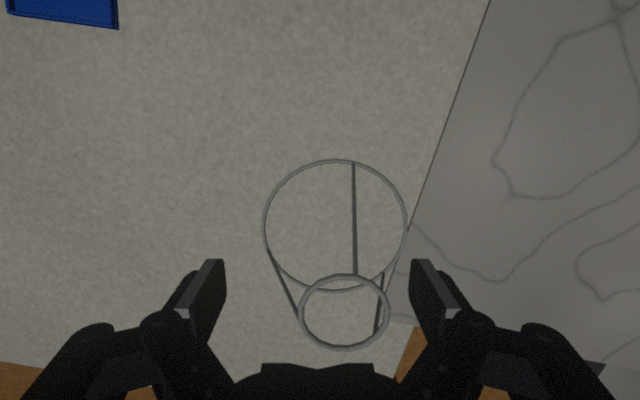

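```bash

python3 -m creep '[{"x":28,"y":34,"z":0,"twist":0,"jaw":0},{"x":28,"y":34,"z":0,"twist":0,"jaw":0},{"x":28,"y":34,"z":0,"twist":0,"jaw":0},{"x":28,"y":34,"z":0,"twist":0,"jaw":0},{"x":28,"y":34,"z":0,"twist":0,"jaw":0},{"x":28,"y":34,"z":0,"twist":0,"jaw":0},{"x":28,"y":34,"z":0,"twist":0,"jaw":0},{"x":28,"y":34,"z":0,"twist":0,"jaw":0},{"x":28,"y":34,"z":0,"twist":0,"jaw":0},{"x":28,"y":34,"z":0,"twist":0,"jaw":0},{"x":28,"y":34,"z":0,"twist":0,"jaw":0},{"x":0,"y":0,"z":0,"twist":0,"jaw":0}]' 20
python3 - <<'E'
from h import *
s=get_state(); im=get_image('wrist'); cv2.imwrite('pics/w2.png',im)
print(s['position'],s['force'],s['clock'])
import pickle; pickle.dump(s,open('s2.pkl','wb'))
E
```

```text
clock: 1.4
position: [0.4476, -0.1715, 0.2294]
tool_rot: [2.105, 0.237, -2.1]
force: [-1.5, -0.8, -0.5]
grip_width: -0.0001
[ 0.44763275 -0.17153062  0.22942126] [-1.48016593 -0.76324057 -0.48387806] 1.4
```

View pics/w2.png

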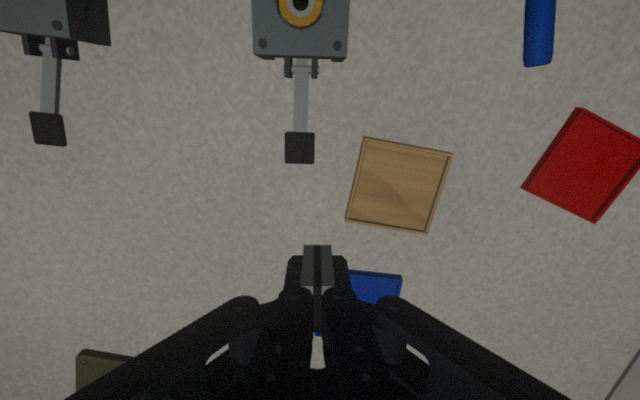

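The wrist view shows the large die's hub at (301,3), its pad at (300,148) and the empty tray centred near (399,186).

```bash
python3 - <<'E'
from h import *
import pickle; s=pickle.load(open('s2.pkl','rb')); c=cam('wrist',s)
for n,u,v,z in [('hubL',300.5,3,.06),('pad',300,147.5,.052),('tray',399,185,.012),('padS',48,128.5,.052)]: print(n,back(c,u,v,z).round(4))
print([back(c,u,v,.012).round(3)[:2] for u,v in [(364,137),(452,153),(428,233.5),(346,219)]])
print(proj(c,s['position']))
E
```

```text
hubL [ 0.5923 -0.1236  0.06  ]
pad [ 0.4699 -0.1486  0.052 ]
tray [ 0.4452 -0.2698  0.012 ]
padS [0.4333 0.0957 0.052 ]
[array([ 0.49 , -0.215]), array([ 0.495, -0.317]), array([ 0.394, -0.323]), array([ 0.39, -0.22])]
[318.26160852 263.53724506]
```

```bash

python3 -m creep '[{"x":20,"y":22,"z":-20,"twist":0,"jaw":0},{"x":0,"y":0,"z":-40,"twist":0,"jaw":0},{"x":0,"y":0,"z":-40,"twist":0,"jaw":0},{"x":0,"y":0,"z":-35,"twist":0,"jaw":0},{"x":0,"y":0,"z":-20,"twist":0,"jaw":0},{"x":0,"y":0,"z":0,"twist":0,"jaw":0}]'
python3 - <<'E'
from h import *
s=get_state(); im=get_image('wrist'); cv2.imwrite('pics/w3.png',im); cv2.imwrite('pics/sc3.png',cv2.resize(get_image('scene')[150:250,220:400],None,fx=4,fy=4))
E
```

```text
clock: 2.05
position: [0.465, -0.1562, 0.0716]
tool_rot: [2.104, 0.226, -2.096]
force: [-0.3, 0.2, -0.5]
grip_width: -0.0001
```

View pics/w3.png

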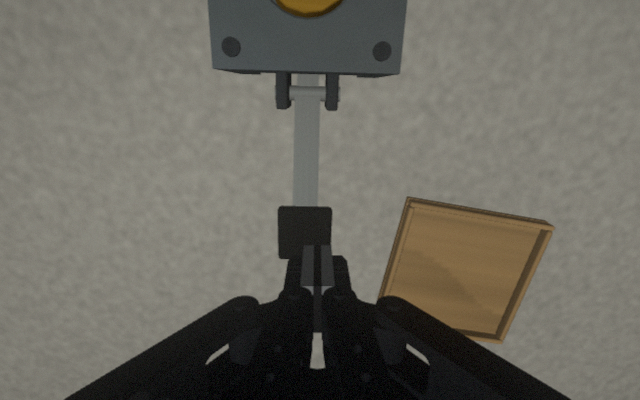

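View pics/sc3.png

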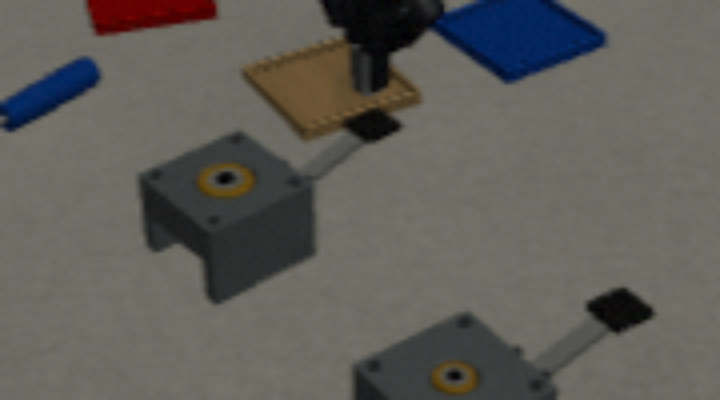

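```bash
python3 - <<'E'
from h import *
s=get_state(); c=cam('wrist',s)
print(s['position'],back(c,304.5,232,.052),back(c,308,3,.06),proj(c,[.469,-.1487,.052]),proj(c,s['position']))
E
```

```text
[ 0.46711662 -0.15680088  0.07400026] [ 0.47249874 -0.14802161  0.052     ] [ 0.58122337 -0.12663598  0.06      ] [304.38591682 237.78234839] [318.28185025 263.52376723]
```

```bash

python3 -m creep '[{"x":3,"y":7,"z":0,"twist":0,"jaw":0},{"x":0,"y":2,"z":0,"twist":0,"jaw":0},{"x":0,"y":0,"z":0,"twist":0,"jaw":0}]'
python3 -m creep '[{"x":0,"y":0,"z":-14,"twist":0,"jaw":0},{"x":0,"y":0,"z":-8,"twist":0,"jaw":0},{"x":0,"y":0,"z":0,"twist":0,"jaw":0}]'
```

```text
clock: 2.45
position: [0.4729, -0.1494, 0.0778]
tool_rot: [2.114, 0.217, -2.083]
force: [0.4, -0.1, -0.4]
grip_width: -0.0002
clock: 2.75
position: [0.4755, -0.1499, 0.0584]
tool_rot: [2.118, 0.215, -2.073]
force: [0.9, 0.6, -0.8]
grip_width: 0.0001
```

```bash

python3 -m creep '[{"x":-6,"y":1,"z":0,"twist":0,"jaw":0},{"x":0,"y":0,"z":0,"twist":0,"jaw":0}]'
python3 -m creep '[{"x":-1,"y":0,"z":-6,"twist":0,"jaw":0},{"x":0,"y":0,"z":-6,"twist":0,"jaw":0},{"x":0,"y":0,"z":-6,"twist":0,"jaw":0}]'
python3 - <<'E'
from h import *
s=get_state(); print(R.from_rotvec(s['tool_rot']).as_matrix().round(3)[:,0]); im=get_image('wrist'); cv2.imwrite('pics/w4.png',im)
E
```

```text
clock: 2.95
position: [0.4692, -0.1487, 0.0589]
tool_rot: [2.118, 0.215, -2.073]
force: [0.4, 0.3, -0.2]
grip_width: -0.0003
clock: 3.25
position: [0.4665, -0.1493, 0.0416]
tool_rot: [2.115, 0.215, -2.073]
force: [-4.4, -3.5, 7.6]
grip_width: -0.0
[ 0.022 -0.017 -1.   ]
```

View pics/w4.png

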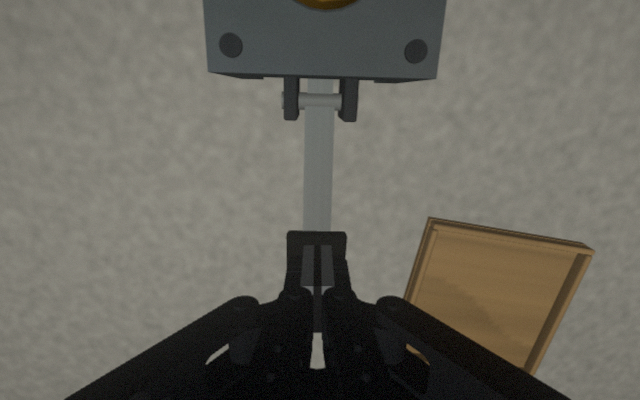

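The fingers are centred on the pad at (317,262) and the lever is moving. I'll press on.

```bash

python3 -m creep '[{"x":-1,"y":0,"z":-6,"twist":0,"jaw":0},{"x":-1,"y":0,"z":-6,"twist":0,"jaw":0},{"x":0,"y":0,"z":-6,"twist":0,"jaw":0}]'
python3 -m creep '[{"x":0,"y":0,"z":-4,"twist":0,"jaw":0},{"x":0,"y":0,"z":-4,"twist":0,"jaw":0}]'
```

```text
clock: 3.6
position: [0.4649, -0.1499, 0.0238]
tool_rot: [2.117, 0.213, -2.071]
force: [-12.7, 4.2, 63.9]
grip_width: 0.0003
clock: 3.8
position: [0.4649, -0.1499, 0.0238]
tool_rot: [2.119, 0.211, -2.067]
force: [-13.3, 4.4, 56.7]
grip_width: 0.0005
```

```bash

python3 -m creep '[{"x":0,"y":0,"z":4,"twist":0,"jaw":0},{"x":0,"y":0,"z":20,"twist":0,"jaw":0},{"x":0,"y":0,"z":40,"twist":0,"jaw":0.5},{"x":10,"y":0,"z":40,"twist":0,"jaw":1},{"x":20,"y":0,"z":30,"twist":0,"jaw":1},{"x":0,"y":0,"z":0,"twist":0,"jaw":1}]'
python3 - <<'E'
from h import *
import pickle
s=get_state(); im=get_image('wrist'); cv2.imwrite('pics/w5.png',im); pickle.dump(s,open('s5.pkl','wb'));cv2.imwrite('pics/sc5.png',cv2.resize(get_image('scene')[150:250,220:400],None,fx=4,fy=4))
print(s['position'])
E
```

```text
clock: 4.4
position: [0.4958, -0.1492, 0.1645]
tool_rot: [2.125, 0.209, -2.063]
force: [0.5, -0.5, -0.1]
grip_width: 0.058
[ 0.495786   -0.14922114  0.16451655]
```

View pics/w5.png

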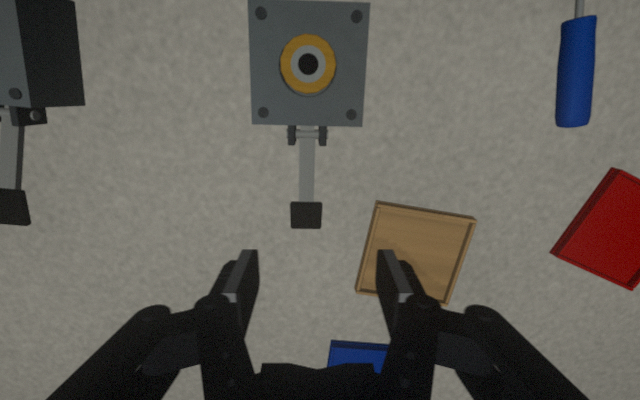

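View pics/sc5.png

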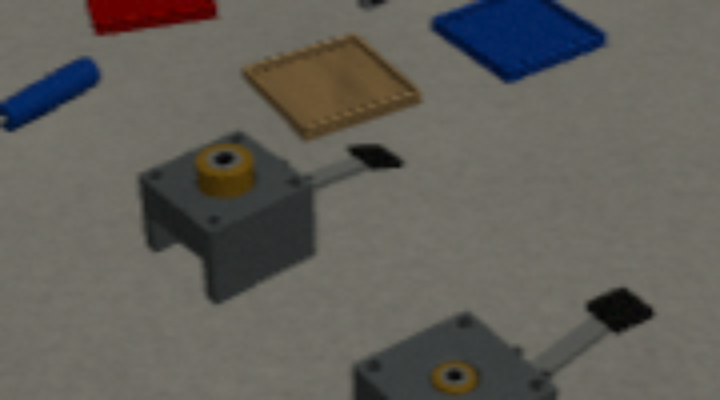

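The hub at (308,64) stands proud and the lever is down. Next, measure it.

```bash
python3 - <<'E'
from h import *
import pickle
s=pickle.load(open('s5.pkl','rb')); c=cam('wrist',s)
print(R.from_rotvec(s['tool_rot']).as_matrix().round(3))
print(back(c,308,64,.076),back(c,399-.0,0,.012)[:0])
print('die',[back(c,u,v,.06)[:2].round(4) for u,v in [(261,13),(357,17),(351,115),(263.5,112)]],np.mean([back(c,u,v,.06)[:2] for u,v in [(261,13),(357,17),(351,115),(263.5,112)]],0))
print('tray',[back(c,u,v,.012)[:2].round(4) for u,v in [(376.5,201.5),(476,218),(448,305),(356,291.5)]])
print('tray',np.mean([back(c,u,v,.012)[:2].round(4) for u,v in [(376.5,201.5),(476,218),(448,305),(356,291.5)]],0))
E
```

```text
[[ 0.032  0.219 -0.975]
 [-0.019 -0.975 -0.22 ]
 [-0.999  0.026 -0.027]]
[ 0.59314119 -0.12291388  0.076     ] []
die [array([ 0.6191, -0.0844]), array([ 0.6315, -0.1493]), array([ 0.5668, -0.1617]), array([ 0.5547, -0.0973])] [ 0.59304363 -0.12315596]
tray [array([ 0.4915, -0.2131]), array([ 0.4958, -0.3157]), array([ 0.3932, -0.3224]), array([ 0.3893, -0.2192])]
tray [ 0.44245 -0.2676 ]
```

```bash

python3 -m creep '[{"x":25,"y":7,"z":0,"twist":0,"jaw":1},{"x":30,"y":8,"z":0,"twist":0,"jaw":1},{"x":25,"y":7,"z":-10,"twist":0,"jaw":1},{"x":15,"y":4,"z":-10,"twist":0,"jaw":1},{"x":0,"y":0,"z":-15,"twist":0,"jaw":1},{"x":0,"y":0,"z":-10,"twist":0,"jaw":1},{"x":0,"y":0,"z":0,"twist":0,"jaw":1}]'
python3 - <<'E'
from h import *
s=get_state(); im=get_image('wrist'); cv2.imwrite('pics/w6.png',im); c=cam('wrist',s); print(s['position'],proj(c,[.593,-.123,.076]),R.from_rotvec(s['tool_rot']).as_matrix()[:,0],proj(c,s['position']))
E
```

```text
clock: 5.2
position: [0.5753, -0.1178, 0.1001]
tool_rot: [2.095, 0.224, -2.108]
force: [-0.3, 0.3, -0.1]
grip_width: 0.0857
[ 0.57528045 -0.11781576  0.10005816] [333.87488474 215.19332643] [-0.00534002 -0.00841628 -0.99995032] [318.28372494 263.53047309]
```

View pics/w6.png

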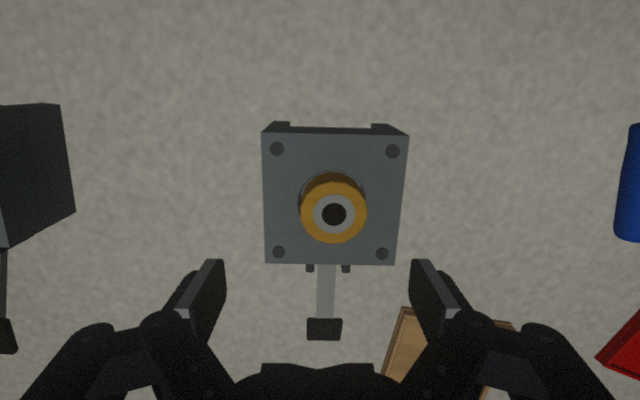

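```bash

python3 -m creep '[{"x":10,"y":-3,"z":0,"twist":0,"jaw":0.7},{"x":8,"y":-3,"z":0,"twist":0,"jaw":0.7},{"x":0,"y":0,"z":0,"twist":0,"jaw":0.7},{"x":0,"y":0,"z":0,"twist":0,"jaw":0.7}]'
python3 - <<'E'
from h import *
s=get_state(); im=get_image('wrist'); cv2.imwrite('pics/w7.png',im); c=cam('wrist',s); print(s['position'],proj(c,[.593,-.123,.076]),R.from_rotvec(s['tool_rot']).as_matrix()[:,0],s['grip_width'])
E
```

```text
clock: 5.65
position: [0.595, -0.1255, 0.1022]
tool_rot: [2.098, 0.221, -2.106]
force: [-0.5, -0.3, -0.3]
grip_width: 0.0601
[ 0.59504333 -0.12549293  0.10218983] [312.75944748 242.01858151] [-0.00277675 -0.00935554 -0.99995238] 0.060101388538713454
```

View pics/w7.png

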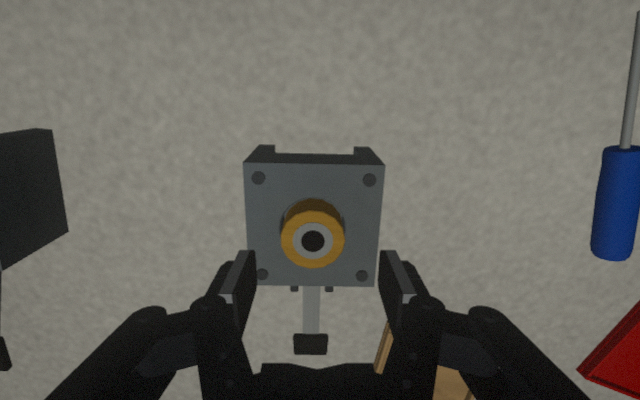

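Prediction (313,242) matches the image (312,240). Descending.

```bash

python3 -m creep '[{"x":-2,"y":2,"z":-5,"twist":0,"jaw":0.7},{"x":0,"y":0,"z":-14,"twist":0,"jaw":0.7},{"x":0,"y":0,"z":-10,"twist":0,"jaw":0.7},{"x":0,"y":0,"z":0,"twist":0,"jaw":0.7}]'
python3 - <<'E'
from h import *
s=get_state(); im=get_image('wrist'); cv2.imwrite('pics/w8.png',im); c=cam('wrist',s); print(s['position'],proj(c,[.593,-.123,.076]))
cv2.imwrite('pics/sc8.png',cv2.resize(get_image('scene')[130:250,220:380],None,fx=5,fy=5))
E
```

```text
clock: 6.1
position: [0.5927, -0.1232, 0.0733]
tool_rot: [2.1, 0.22, -2.103]
force: [0.5, 0.2, 0.5]
grip_width: 0.06
[ 0.59272739 -0.12318236  0.07329248] [318.12512314 265.85562802]
```

View pics/w8.png

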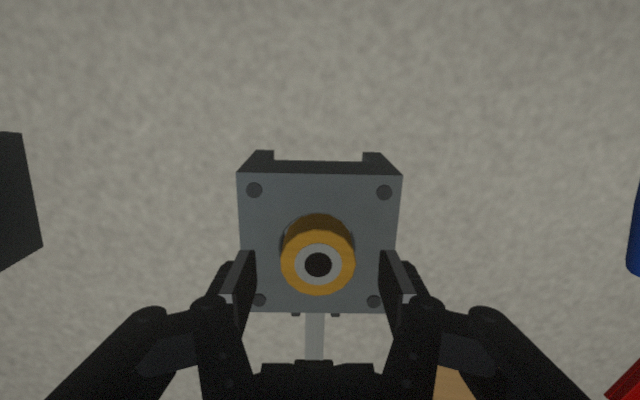

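View pics/sc8.png

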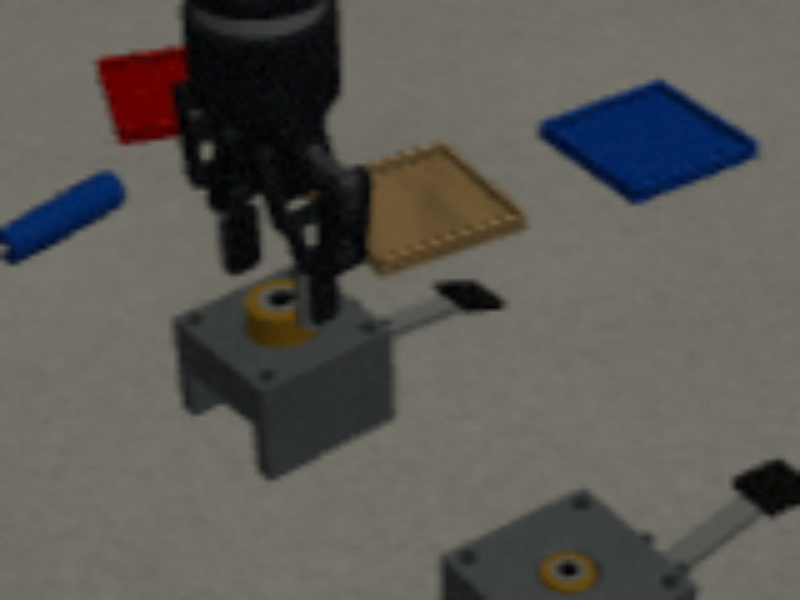

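```bash

python3 -m creep '[{"x":0,"y":0,"z":-7,"twist":0,"jaw":0.6},{"x":0,"y":0,"z":-4,"twist":0,"jaw":0.6},{"x":0,"y":0,"z":0,"twist":0,"jaw":0.6}]'
```

```text
clock: 6.5
position: [0.5945, -0.1236, 0.0636]
tool_rot: [2.103, 0.219, -2.098]
force: [0.4, 0.2, 0.4]
grip_width: 0.051
```

```bash

python3 -m creep '[{"x":-1,"y":0,"z":-1,"twist":0,"jaw":0.5},{"x":0,"y":0,"z":0,"twist":0,"jaw":0.4},{"x":0,"y":0,"z":0,"twist":0,"jaw":0.3},{"x":0,"y":0,"z":0,"twist":0,"jaw":0.3},{"x":0,"y":0,"z":0,"twist":0,"jaw":0.3}]' 40
python3 - <<'E'
from h import *
im=get_image('wrist'); cv2.imwrite('pics/w9.png',im)
cv2.imwrite('pics/sc9.png',cv2.resize(get_image('scene')[130:250,220:380],None,fx=5,fy=5))
E
```

```text
clock: 7.0
position: [0.5934, -0.1236, 0.0627]
tool_rot: [2.103, 0.219, -2.098]
force: [0.6, 0.9, -0.9]
grip_width: 0.035
```

View pics/w9.png

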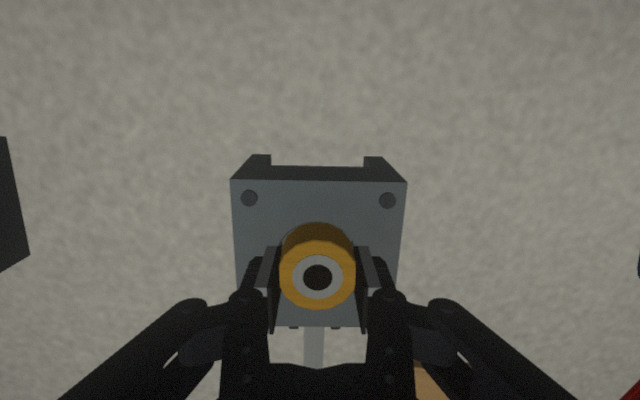

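View pics/sc9.png

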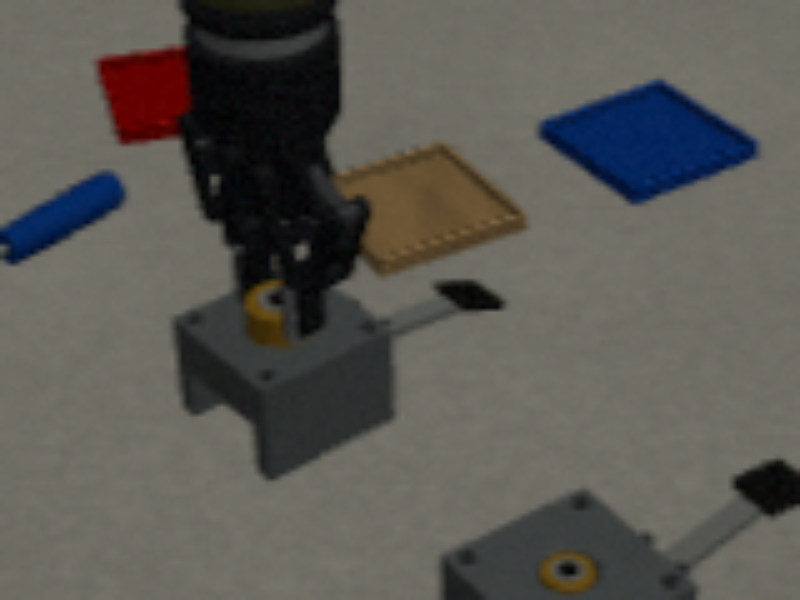

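The hub is held between the pads at (317,275), opening 35 mm. Lifting straight up.

```bash

python3 -m creep '[{"x":0,"y":0,"z":3,"twist":0,"jaw":0.3},{"x":0,"y":0,"z":6,"twist":0,"jaw":0.3},{"x":0,"y":0,"z":8,"twist":0,"jaw":0.3},{"x":0,"y":0,"z":10,"twist":0,"jaw":0.3},{"x":0,"y":0,"z":10,"twist":0,"jaw":0.3},{"x":0,"y":0,"z":8,"twist":0,"jaw":0.3},{"x":0,"y":0,"z":0,"twist":0,"jaw":0.3}]' 50
python3 - <<'E'
from h import *
im=get_image('wrist'); cv2.imwrite('pics/w10.png',im)
cv2.imwrite('pics/sc10.png',cv2.resize(get_image('scene')[110:230,220:380],None,fx=5,fy=5))
E
```

```text
clock: 7.8
position: [0.5939, -0.1238, 0.1128]
tool_rot: [2.105, 0.218, -2.096]
force: [-0.9, -0.8, -1.8]
grip_width: 0.0349
```

View pics/w10.png

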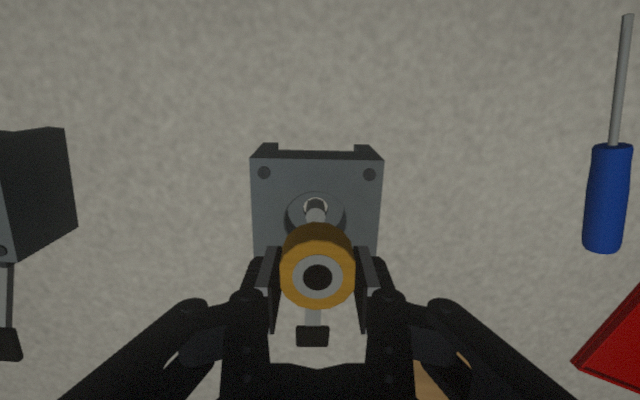

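View pics/sc10.png

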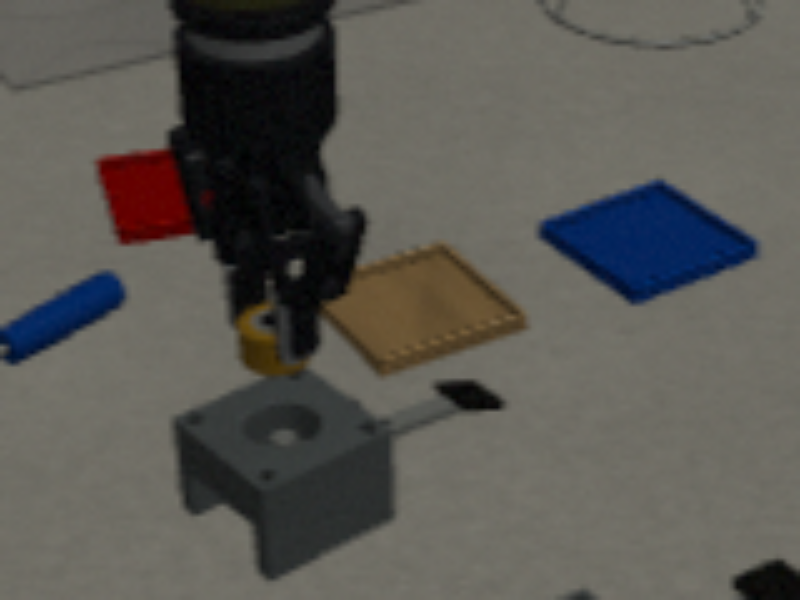

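The hub is lifted clear, and the empty well with its raised pin shows at (316,205). Carrying it to the tray.

```bash

python3 -m creep '[{"x":-10,"y":-10,"z":0,"twist":0,"jaw":0.3},{"x":-18,"y":-17,"z":0,"twist":0,"jaw":0.3},{"x":-18,"y":-17,"z":0,"twist":0,"jaw":0.3},{"x":-18,"y":-17,"z":0,"twist":0,"jaw":0.3},{"x":-18,"y":-17,"z":0,"twist":0,"jaw":0.3},{"x":-18,"y":-17,"z":0,"twist":0,"jaw":0.3},{"x":-18,"y":-17,"z":0,"twist":0,"jaw":0.3},{"x":-18,"y":-17,"z":0,"twist":0,"jaw":0.3},{"x":-10,"y":-10,"z":0,"twist":0,"jaw":0.3},{"x":0,"y":0,"z":0,"twist":0,"jaw":0.3}]' 50
python3 - <<'E'
from h import *
s=get_state(); im=get_image('wrist'); cv2.imwrite('pics/w11.png',im); c=cam('wrist',s); print(s['position'],R.from_rotvec(s['tool_rot']).as_matrix()[:,0]); print([proj(c,[.4425+a,-.268+b,.012]).round() for a in(-.05,.05) for b in (-.05,.05)])
E
```

```text
clock: 8.9
position: [0.4299, -0.2681, 0.106]
tool_rot: [2.09, 0.227, -2.114]
force: [0.4, 0.4, -1.6]
grip_width: 0.0351
[ 0.42986202 -0.26811224  0.10596107] [-0.01060903 -0.00715853 -0.9999181 ]
[array([366., 253.]), array([246., 229.]), array([403., 134.]), array([267., 103.])]
```

View pics/w11.png

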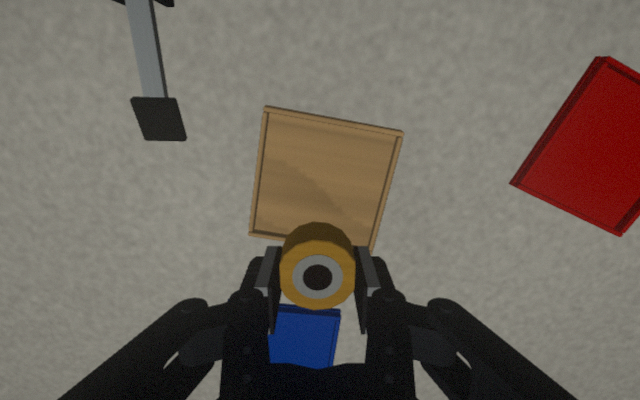

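The tray is where predicted. Shifting 12 mm and descending partway.

```bash

python3 -m creep '[{"x":12,"y":0,"z":-5,"twist":0,"jaw":0.3},{"x":0,"y":0,"z":-20,"twist":0,"jaw":0.3},{"x":0,"y":0,"z":-20,"twist":0,"jaw":0.3},{"x":0,"y":0,"z":-10,"twist":0,"jaw":0.3},{"x":0,"y":0,"z":-5,"twist":0,"jaw":0.3},{"x":0,"y":0,"z":0,"twist":0,"jaw":0.3}]' 50
python3 - <<'E'
from h import *
s=get_state(); im=get_image('wrist'); cv2.imwrite('pics/w12.png',im); print(R.from_rotvec(s['tool_rot']).as_matrix()[:,0]); 
cv2.imwrite('pics/sc12.png',cv2.resize(get_image('scene')[110:210,250:370],None,fx=6,fy=6))
E
```

```text
clock: 9.55
position: [0.4498, -0.2661, 0.0431]
tool_rot: [2.093, 0.228, -2.106]
force: [-0.0, -0.1, -0.9]
grip_width: 0.0349
[-0.00520711 -0.00792858 -0.99995501]
```

View pics/w12.png

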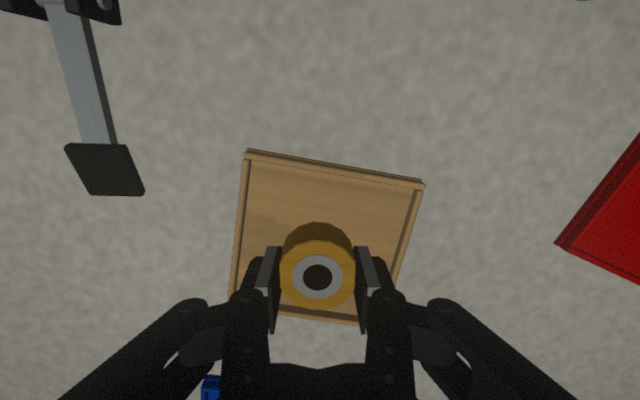

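View pics/sc12.png

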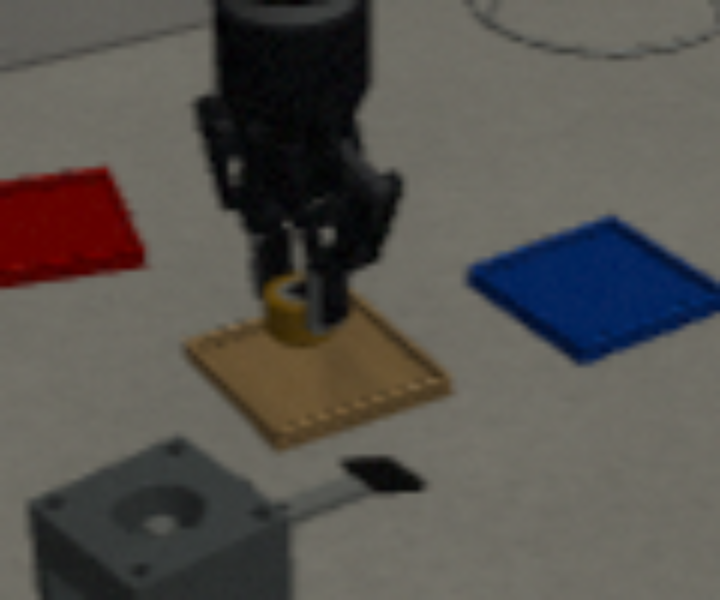

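```bash

python3 -m creep '[{"x":-4,"y":-1,"z":-8,"twist":0,"jaw":0.3},{"x":-3,"y":0,"z":-7,"twist":0,"jaw":0.3},{"x":0,"y":0,"z":-4,"twist":0,"jaw":0.3},{"x":0,"y":0,"z":0,"twist":0,"jaw":0.3},{"x":0,"y":0,"z":0,"twist":0,"jaw":0.3}]' 50
```

```text
clock: 10.15
position: [0.4433, -0.2685, 0.0252]
tool_rot: [2.096, 0.224, -2.101]
force: [-0.2, -0.2, -1.4]
grip_width: 0.0351
```

```bash

python3 -m creep '[{"x":0,"y":0,"z":-4,"twist":0,"jaw":0.3},{"x":0,"y":0,"z":-3,"twist":0,"jaw":0.3},{"x":0,"y":0,"z":0,"twist":0,"jaw":0.3}]' 50
python3 -m creep '[{"x":0,"y":0,"z":-2,"twist":0,"jaw":0.3},{"x":0,"y":0,"z":0,"twist":0,"jaw":0.3}]' 50
```

```text
clock: 10.45
position: [0.4436, -0.2689, 0.0181]
tool_rot: [2.097, 0.223, -2.1]
force: [-0.7, 0.3, -2.3]
grip_width: 0.0347
clock: 10.65
position: [0.4437, -0.269, 0.0158]
tool_rot: [2.097, 0.223, -2.1]
force: [0.3, -0.2, -1.6]
grip_width: 0.0349
```

```bash

python3 -m creep '[{"x":0,"y":0,"z":-1,"twist":0,"jaw":0.3},{"x":0,"y":0,"z":0,"twist":0,"jaw":0.3}]' 50
python3 -m creep '[{"x":0,"y":0,"z":-1,"twist":0,"jaw":0.3},{"x":0,"y":0,"z":0,"twist":0,"jaw":0.3}]' 50
```

```text
clock: 10.85
position: [0.4439, -0.269, 0.0149]
tool_rot: [2.097, 0.223, -2.099]
force: [0.6, -0.1, -2.0]
grip_width: 0.0349
clock: 11.05
position: [0.4441, -0.2692, 0.0151]
tool_rot: [2.097, 0.222, -2.098]
force: [-0.3, -0.1, -1.1]
grip_width: 0.0352
```

```bash

python3 -m creep '[{"x":0,"y":0,"z":-1.5,"twist":0,"jaw":0.3},{"x":0,"y":0,"z":0,"twist":0,"jaw":0.3}]' 50
python3 -m creep '[{"x":0,"y":0,"z":-1.5,"twist":0,"jaw":0.3},{"x":0,"y":0,"z":-0.5,"twist":0,"jaw":0.3}]' 50
```

```text
clock: 11.25
position: [0.4444, -0.2695, 0.0151]
tool_rot: [2.098, 0.221, -2.097]
force: [0.9, -0.1, -1.8]
grip_width: 0.0347
clock: 11.45
position: [0.4446, -0.2696, 0.0148]
tool_rot: [2.098, 0.22, -2.095]
force: [-0.2, 1.4, 4.2]
grip_width: 0.0347
```

Contact felt (about +5 N). Releasing slowly, then retreating.

```bash

python3 -m creep '[{"x":0,"y":0,"z":0,"twist":0,"jaw":0.42},{"x":0,"y":0,"z":0,"twist":0,"jaw":0.46},{"x":0,"y":0,"z":0,"twist":0,"jaw":0.5},{"x":0,"y":0,"z":0,"twist":0,"jaw":0.55},{"x":0,"y":0,"z":0,"twist":0,"jaw":0.62},{"x":0,"y":0,"z":0,"twist":0,"jaw":0.62}]' 20
python3 - <<'E'
from h import *
im=get_image('wrist'); cv2.imwrite('pics/w13.png',im)
E
```

```text
clock: 12.05
position: [0.4448, -0.2698, 0.014]
tool_rot: [2.099, 0.22, -2.095]
force: [0.9, -0.7, 0.4]
grip_width: 0.053
```

View pics/w13.png

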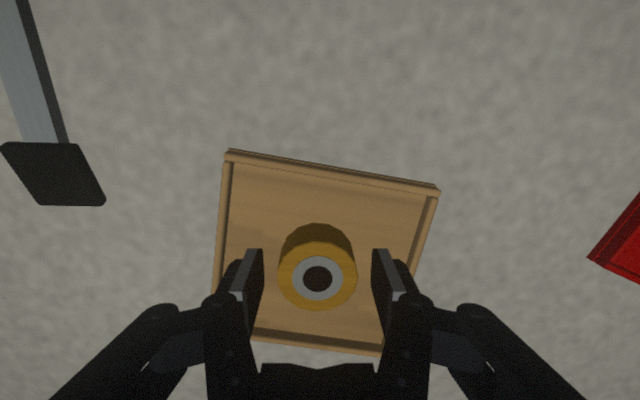

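The hub at (317,278) is free of both pads. Going straight up.

```bash

python3 -m creep '[{"x":0,"y":0,"z":6,"twist":0,"jaw":0.62},{"x":0,"y":0,"z":10,"twist":0,"jaw":0.62},{"x":0,"y":0,"z":20,"twist":0,"jaw":0.62},{"x":0,"y":0,"z":30,"twist":0,"jaw":0.62},{"x":0,"y":0,"z":30,"twist":0,"jaw":0.62},{"x":-10,"y":0,"z":20,"twist":0,"jaw":0.62},{"x":0,"y":0,"z":0,"twist":0,"jaw":0.62},{"x":0,"y":0,"z":0,"twist":0,"jaw":0.62}]'
python3 - <<'E'
from h import *
s=get_state(); im=get_image('wrist'); cv2.imwrite('pics/w14.png',im)
cv2.imwrite('pics/sc14.png',cv2.resize(get_image('scene')[110:310,240:400],None,fx=3,fy=3))
import pickle; pickle.dump(s,open('s14.pkl','wb')); print(s['joint_vel'].round(3))
E
```

```text
clock: 12.9
position: [0.4345, -0.2694, 0.1385]
tool_rot: [2.1, 0.218, -2.092]
force: [-0.1, -0.1, 0.2]
grip_width: 0.0529
[-0.002 -0.028 -0.007 -0.002  0.017 -0.002]
```

View pics/w14.png

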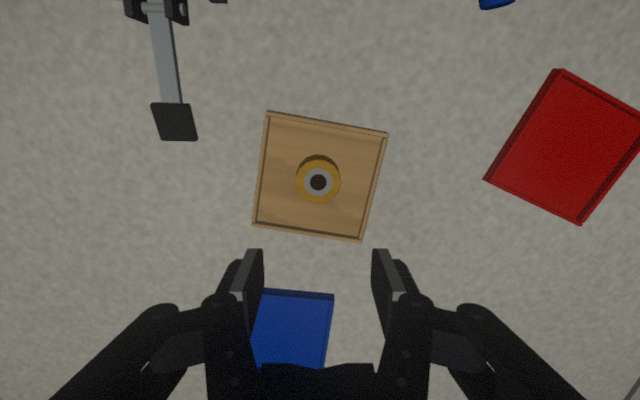

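View pics/sc14.png

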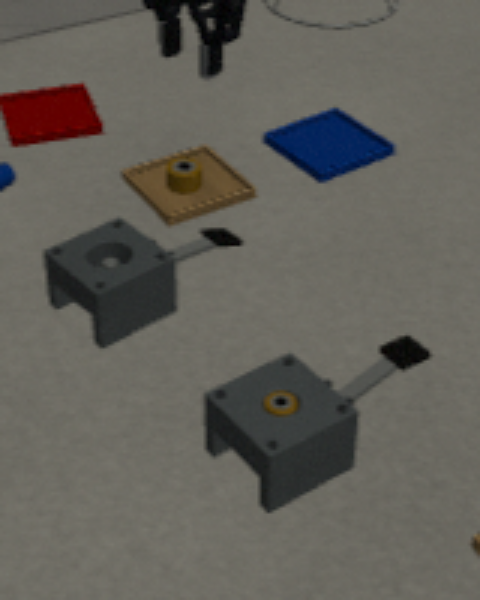

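The hub stands upright at the tray's centre, wrist (318,182). The large lever is down with its pin up, and the small die is untouched.

```bash
python3 - <<'E'
from h import *
import pickle
c=cam('wrist',pickle.load(open('s14.pkl','rb'))); print(back(c,318,182,.028), np.mean([back(c,u,v,.012) for u,v in [(267,111),(388,134),(361,242),(252,225)]],0))
print(hand_in())
E
```

```text
[ 0.44503482 -0.26907664  0.028     ] [ 0.44103804 -0.26956883  0.012     ]
the job is handed in; nothing more can be done
None
```

The larger hub is out of its die and standing upright in the empty plywood tray, and the job is handed in. No verdict was reported.

- **What I did:** I pressed the large die's lever to its end stop with closed fingers, which raised the hub. I then gripped it, lifted it clear, lowered it until it touched the tray floor (about 4 N), released it slowly and retreated straight up.
- **Final checks:** The last pictures put the hub about 4 mm from the tray's centre. The large lever is still down with its pin up, and the fingers are clear of everything. The small die, with its hub and raised lever, looks untouched.
- **Not re-checked:** I did not look again at the used tray, the bottle or the screwdriver at the end; the arm never went near the tray or the bottle.
- **Disagreements:**
  - The fixed cameras' early positions differed from each other by about 6 mm, so I worked from the wrist camera.
  - At the end stop the fingertips pressed with about 64 N, more than the 5 to 7 N the lever needs. That is below the wrist limit of 120 N, but above the 40 N limit on the arm and gripper body. The contact was with the fingertips, so I took it to be allowed.

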